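# Clamp a comb in the riveting fixture

## Robot

A 6-joint arm with a two-finger parallel gripper is mounted at the origin on a cart in front of the work surface, level with it; the furniture and walls round the work are solid. World frame = base frame: x ahead of the robot, y to its left, z up, the work surface at z = 0. Lengths are in m, angles in degrees, forces in N, time in s.
With the tool pointing down it reaches from about 0.35 to 0.875 m from the base axis. Payload 4.2 kg.
Tool frame: the origin (TCP) lies at the very end of the fingers, on their centre line; the grasp point (between the pads) lies tcp_to_grasp behind it (tcp_to_grasp is the distance from the TCP to the grasp point, in m); z points along the fingers, y is the direction in which the jaws open and shut (so a half turn about z gives the same grasp; the last joint's range is limited). The gripper opens to 87 mm and grips with 3 to 60 N. Pads are 19 mm wide; open, the fingers measure 117 mm over their backs; the gripper's body (75 mm by 190 mm) begins 51 mm behind the grasp point.
Start: joints at [81.28, 22.042, 0.453, 0, -68.411, -14.817], TCP at [0.25, 0.573, 0.223] pointing down, gripper open.
Joint ranges: [-179.83, 179.83], [-69.29, 118.12], [-61.27, 80.66], [-181.25, 117.63], [-171.15, -9.14], [-177.46, 177.46]. Speed limits (degrees/s): [159.86, 159.86, 180, 180, 180, 180].

## Interface

Orientations are given as [roll, pitch, yaw] about the fixed x, y, z axes, in that order (R = Rz(yaw) Ry(pitch) Rx(roll)).
In Python, from rig import sense, read_camera, hand_in, outline_of, tcp_to_grasp gives the robot as it stands.
- The arm moves only by the shell command python3 -m jog 'ROWS' [FORCE]. ROWS is text: rows parted by semicolons, each of 5 numbers parted by spaces: the gripper command: -1 is fully open, 1 is shut, values between are in proportion, then the shift along the tool's x, y, z in cm, then the turn about the tool's z in degrees. In form: fingers x y z spin; .... A call has 1 to 20 rows; each row shifts and turns the pose as measured when the row begins, along the tool's axes as they then stand; what a row does not reach is not made up. A row lasts 1/10 s, in which the tool goes at most 50 mm and 8.59 degrees, less where a joint would pass 70% of its speed; a pose out of reach is approached as far as the arm can. A call is refused whole if a number of a shift passes 5 or a number of a turn 8.59, either way. A call with a gripper value outside its range is refused whole. The fingers move at their own pace and stop on an object; FORCE is the grip in N (left out, the last holds). Time passes only in rows, so rows that do not move let the fingers close. It gives the time, the measured TCP pose, the force and the opening at its end, in the units of the state.
- sense(): the state, without advancing time (a new reading comes with each control period).
- read_camera(name): name is "scene" or "top" or "wrist"; returns a dict with "frame" (400x640x3 uint8, red, green, blue), "mtx" (3x3 intrinsics, pixels), "position" and "orientation" of the camera in the world. Camera axes: x right, y up, looking along -z (the intrinsics and any distortion apply to the point x, -y, -z); pixel columns grow to the right and rows downward; lengths in m; the calibration is good to about 2 mm. A picture is of the moment at which its call begins. There is no depth.
- hand_in(): hands the job in, once; it reports no verdict.
Trained networks look in the newest picture that a camera, given by its name, has taken for a name from the list of things; names that differ only in an ending like _2 or _b are one class to them, and where a whole thing is asked for, a point or a joint stands for the part that bears it (a point fixed in the world has none). Each returns a list of dicts, best first, with "score" (0 to 1); they miss things now and then, are a little off and sometimes report something else, mostly with a low value. They report only what shows in the picture. A call takes as long as a camera call.
- outline_of(thing, camera): "mask" (400x640 bool, what is visible of it) and "bbox" ([left, top, width, height] in pixels, round what is visible of it).
The state is a dict: "time": time; "joint_pos": joint angles; "joint_velocities": joint speeds; "effort": joint torques, N m; "tcp_pos": TCP position; "ee_rot": TCP orientation; "wrist_force": force on the tool from outside, world axes, zero at the start; "moment": the same for the moment, N m; "width": finger opening in m.
Only numpy, scipy, OpenCV 4.12 (cv2) and the standard library are available. Lean on these libraries where they do the work, as an engineer would, in place of code of your own. Each camera call takes 0.05 s, during which the arm holds its last target. There are 200 camera calls.

## Task

Take the comb out of the wooden rack, lay it down flat on the black mat and let go of it there. Then pick it up again across its width, lay it flat in the nest of the aluminium fixture between the dark locating blocks, let go, and push the yellow clamp lever over centre so that its rubber pad snaps down and holds the comb in the nest. Do not drop or throw the comb, and leave the loose things around the work where they are.

Things in the scene. Friction and masses are not known exactly. Their poses are not given: they have to be found in the camera images.
- comb: Comb to be clamped: black and metal bar 128 mm long (x axis), 12 thick (y) and 34 wide (z), 60 g. Origin: middle of the narrow side on which it stands in the rack, broad faces upright. It can stand free on that side on the mat, and topples onto its broad face when tilted more than 20 degrees or pushed sideways near its top. Both faces and both ends are equivalent.
- comb_center (a point): Centre of the comb (half-way along, across and up): 17 mm from the body's origin along its z axis.
- rack: Fixed wooden rack, 156 x 58 mm, long along its x axis, origin under its centre. Its floor is 6 mm high, so the comb in it reaches from z = 6 to 40 mm. The comb stands along the rack's x axis in a 15 mm slot between four cheeks, 24 mm high, which stand 38 to 64 mm from the centre along x (43 mm across their outsides); end walls 30 mm high beyond the comb's ends. The middle 76 mm is open to both sides for the fingers.
- mat: Fixed black rubber mat, 140 (x) x 130 (y) x 3 mm, origin under its centre, top at z = 3 mm.
- fixture: Fixed aluminium fixture: base plate 262 x 92 mm, 10 mm thick, long along its x axis, from x = -82 to +180 mm. Origin at table height under the centre of the nest. The clamp with the yellow lever stands at its +x end.
- nest (a point): Where the comb's centre belongs: 16 mm above the table, over the fixture's origin; axes as the fixture's (x along the comb's length, z up). The nest floor is 10 mm above the table. The comb lies flat along x, between dark blocks 8 mm high above the floor: side blocks at x = -50 and +50 mm (20 mm long) leave 40 mm for the 34 mm width, end blocks leave 134 mm for the 128 mm length. Between x = -38 and +38 mm both sides are open for the fingers.
- lever_pivot (a point): Pivot of the clamp lever: fixture x = 112 mm, 45 mm above the table; axes as the fixture's.
- lever_knob (a point): Centre of the yellow ball knob (24 mm across) at the end of the lever, 85 mm from the pivot; the yellow grip below it is 16 mm thick. Open, it leans away from the nest: 48 mm to the fixture's +x side of the pivot and 115 mm above the table. It is 130 mm up when upright, and closed it leans as far towards the nest (-x).
- clamp_lever (a joint): Lever angle in rad: 0 = open (lever leans to the fixture's +x, pressing arm up), about 1.2 = closed on a comb, 1.26 with nothing under it. A spring pulls it to whichever end is nearer, over centre at about 0.6; pushing the grip horizontally towards -x at 100 mm above the table takes 7 to 12 N at first. Once past the centre it snaps shut by itself and presses with about 6 N.
- clamp_pad (a point): Centre of the pressing face of the black rubber pad, 16 mm across, under the end of the pressing arm, which is one piece with the lever. Closed, it presses on the comb's upper face 52 mm from the nest centre, near the comb's end. Open, arm and pad overhang to no nearer than 60 mm from the nest centre along x, 80 to 125 mm above the table.
- marker: Bystander: black marker pen, 134 mm long, lying left of the work; origin under its middle.
- tweezers: Bystander: tweezers, 122 mm long, lying right of the work; origin under the middle.
- cover: Bystander: polished sheet-metal cover plate, 30 x 103 x 10 mm, far right; origin under its middle.
- pencil: Bystander: red pencil, 183 mm long, behind the fixture; origin under its middle.
- spare_comb: Bystander: a second comb of the same kind, standing on its narrow side on the bare table at the back, not in the rack; origin under its middle.

How it is judged (in metres and radians):
On the way, in this order (a step that is already met when the one before it is completed fails the run):
1. the comb lies flat on the mat, its centre over the mat, let go and at rest (angle between the y axis of comb and the z axis of mat, either way round below 0.1 rad and contact force between the fingers and comb below 0.1 N and linear speed of comb below 0.02 m/s and x of comb_center in the frame of mat between -0.07 and 0.07 m and y of comb_center in the frame of mat between -0.065 and 0.065 m and z of comb_center in the frame of mat between 0 and 0.013 m), for 0.2 s.
2. the comb lies flat in the nest, let go, the clamp still open (angle between the y axis of comb and the z axis of nest, either way round below 0.07 rad and angle between the x axis of comb and the x axis of nest, either way round below 0.12 rad and x of comb_center in the frame of nest between -0.006 and 0.006 m and y of comb_center in the frame of nest between -0.006 and 0.006 m and z of comb_center in the frame of nest between -0.003 and 0.003 m and contact force between the fingers and comb below 0.1 N and linear speed of comb below 0.02 m/s and value of joint clamp_lever below 0.3 rad), for 0.2 s.
3. the lever is over centre and the pad presses on the comb (value of joint clamp_lever above 1.1 rad and contact force between clamp_lever and comb above 1 N), for 0.2 s.
At the end, for the whole second after the job is handed in: The comb lies flat in the nest (centre within 6 mm along and across and 3 mm in height of the nest point, flat within 0.07 rad, lengthwise within 0.12 rad), at rest and released; the lever is past 1.1 rad and the pad presses on the comb with more than 1 N (all of step 3 and angle between the y axis of comb and the z axis of nest, either way round below 0.07 rad and angle between the x axis of comb and the x axis of nest, either way round below 0.12 rad and x of comb_center in the frame of nest between -0.006 and 0.006 m and y of comb_center in the frame of nest between -0.006 and 0.006 m and z of comb_center in the frame of nest between -0.003 and 0.003 m and linear speed of comb below 0.02 m/s and contact force between the fingers and comb below 0.1 N); the robot touches nothing.
It fails at once if a bystander is moved by more than 30 mm (distance of any of marker, tweezers, cover, pencil, spare_comb from where it was at the start of the episode above 0.03 m).
It fails at once if the comb is dropped or thrown (faster than 0.9 m/s while not held) (linear speed of comb above 0.9 m/s and contact force between the fingers and comb below 0.1 N).
It also fails if it takes over 72 s, if anything falls off the work surface, if the arm or the gripper's body presses on something with over 40 N, if the wrist force passes 120 N, or if a joint passes its speed limit or range.

## Working session

There is one attempt and no reset: what is moved stays moved. The work goes in short steps, Python scripts to look and compute and a shell command to move; the robot and the scene stay as the last step left them, time stands still between calls to the robot, and variables do not carry over. Pictures are saved under pics/ and viewed, about 8 in all and at most 12, crops included, and the job is handed in when it is done.

```bash
mkdir -p pics; ls; python3 - <<'E'
from rig import *
import cv2,numpy as np
print(sense(), tcp_to_grasp)
for c in ["scene","top"]:
    r=read_camera(c); print(c,r["mtx"],r["position"],r["orientation"],[k for k in r])
    im=r["frame"][:,:,::-1].copy()
    cv2.imwrite(f"pics/{c}0.png",im)
    for t in ["comb","rack","mat","fixture","lever_knob","clamp_lever","spare_comb","clamp_pad"]:
        for d in outline_of(t,c)[:2]:
            m=d["mask"].astype(np.uint8); 
            if m.sum()<3: continue
            print(c,t,round(d["score"],2),d["bbox"],cv2.minAreaRect(cv2.findNonZero(m)))
E
```

```text
pics
{'time': 0.0, 'joint_pos': array([ 8.12813460e+01,  2.20899424e+01,  3.78069216e-01, -2.90827951e-02,
       -6.84117459e+01, -1.48169800e+01]), 'joint_velocities': array([ 0.10841809,  0.06937243,  0.05353879,  0.00533859,  0.07295394,
       -0.0574133 ]), 'effort': array([-9.69977082e-04, -3.90668106e+01,  1.87400204e+01,  4.22014430e+00,
        1.08654777e-02, -1.96083506e-04]), 'tcp_pos': array([0.24930904, 0.57244572, 0.22145632]), 'ee_rot': array([ 1.79873579e+02, -5.49292327e-03, -2.35463577e+01]), 'wrist_force': array([-0.18512349,  0.1955634 , -0.08761533]), 'moment': array([ 0.03740825, -0.04339964,  0.00792162]), 'width': 0.08729096213169657} 0.0187
scene [[409.10980003   0.         321.43175602]
 [  0.         409.10980003 201.66039431]
 [  0.           0.           1.        ]] [ 0.22746934 -0.64590526  0.68353133] [ 52.61886408  -0.68033257 -28.18145229] ['frame', 'mtx', 'position', 'orientation']
scene comb 0.82 [245.1, 226.7, 54.3, 21.7] ((270.9648742675781, 237.87857055664062), (13.90290641784668, 54.398277282714844), 73.85565948486328)
scene rack 0.89 [235.5,
[... 2152 characters left out ...]
 32.7, 9.5] ((268.20672607421875, 189.8330841064453), (37.48324966430664, 9.321439743041992), 9.090276718139648)
top clamp_lever 0.62 [246.2, 181.2, 40.9, 16.7] ((268.2040100097656, 189.6280059814453), (37.83427047729492, 9.928141593933105), 10.30484676361084)
top spare_comb 0.64 [330.8, 153.5, 39.2, 8.2] ((350.00677490234375, 155.6425323486328), (6.1359052658081055, 42.19028854370117), 87.27368927001953)
top clamp_pad 0.51 [250.3, 182.2, 39.2, 15.4] ((268.24322509765625, 189.54052734375), (37.48296356201172, 8.877544403076172), 9.462323188781738)
top clamp_pad 0.36 [250.8, 153.2, 58.1, 3.3] ((279.5003967285156, 155.51426696777344), (2.5989394187927246, 57.00531005859375), 88.36341857910156)
```

```bash
cat > h.py <<'E'
from rig import *
import cv2,numpy as np
from scipy.spatial.transform import Rotation as Ro
def ray(r,px,z):
    R=Ro.from_euler('xyz',r["orientation"],degrees=True).as_matrix()
    px=np.atleast_2d(np.asarray(px,float)); K=r["mtx"]
    d=np.c_[(px[:,0]-K[0,2])/K[0,0],-(px[:,1]-K[1,2])/K[1,1],-np.ones(len(px))]@R.T
    p=np.asarray(r["position"]); return p+d*((z-p[2])/d[:,2])[:,None]
def proj(r,P):
    R=Ro.from_euler('xyz',r["orientation"],degrees=True).as_matrix()
    c=(np.atleast_2d(P)-r["position"])@R; K=r["mtx"]
    return np.c_[K[0,0]*c[:,0]/-c[:,2]+K[0,2],K[1,1]*c[:,1]/c[:,2]+K[1,2]]
def find(t,c,z,r,k=0):
    d=outline_of(t,c)
    if len(d)<=k: return None
    m=d[k]["mask"].astype(np.uint8)
    P=ray(r,cv2.findNonZero(m)[:,0,:],z)[:,:2]
    (cx,cy),(w,h),a=cv2.minAreaRect((P*1000).astype(np.float32))
    if w<h: w,h,a=h,w,a+90
    return np.round([d[k]["score"],cx,cy,w,h,(a+90)%180-90],2)
E
python3 - <<'E'
from h import *
r=read_camera("top")
for t,z,k in [("comb",.04,0),("rack",.024,0),("mat",.003,0),("mat",.003,1),("fixture",.01,0),("lever_knob",.09,0),("spare_comb",.034,0),("marker",.005,0),("tweezers",.005,0),("cover",.01,0),("pencil",.004,0)]:
    print(t,find(t,"top",z,r,k))
im=r["frame"][:,:,::-1]
cv2.imwrite("pics/t1.png",cv2.resize(im[110:310,170:490],(800,500),interpolation=cv2.INTER_CUBIC))
s=read_camera("scene")["frame"][:,:,::-1]
cv2.imwrite("pics/s1.png",cv2.resize(s[120:360,200:500],(750,600),interpolation=cv2.INTER_CUBIC))
E
```

```text
comb [  0.69 660.58 143.68 110.27  28.64  78.43]
rack [  0.79 469.78  41.72 149.91  55.06  -0.74]
mat [   0.63  447.62 -148.57  142.95  130.17    2.58]
mat None
fixture [  0.72 643.73  69.73 267.79  94.22  84.22]
lever_knob [6.1000e-01 6.5127e+02 1.3838e+02 1.1116e+02 2.8120e+01 7.8430e+01]
spare_comb [   0.79  761.38 -101.31  122.2    21.45   89.2 ]
marker [  0.79 540.18 303.68 130.5   15.9  -87.9 ]
tweezers [3.2000e-01 6.4588e+02 6.9450e+01 2.6953e+02 9.5920e+01 8.4900e+01]
cover [   0.86  718.04 -237.89   99.51   28.67    2.2 ]
pencil [6.4000e-01 7.7226e+02 1.1082e+02 1.7655e+02 9.4000e+00 8.9200e+01]
```

View pics/t1.png

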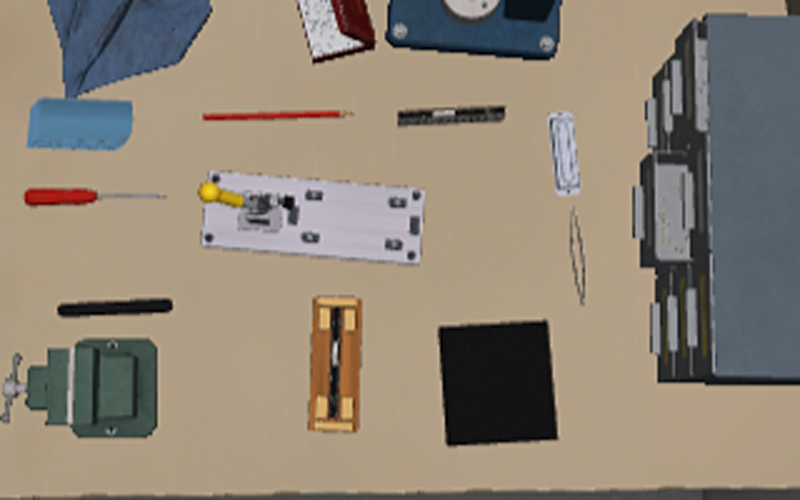

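View pics/s1.png

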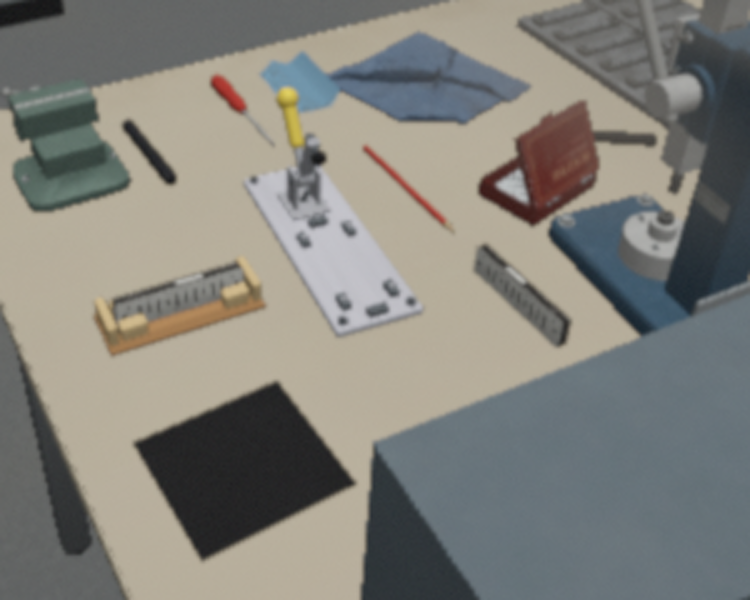

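The top view shows the rack at crop (335,365), the fixture plate at (312,218) with the lever at its left (+y) end, and the mat at (498,382). The spare comb at (450,116) sits well away from the path. In the scene view the comb is upright in the rack and the lever is open. I'll move over the rack now.

```bash
python3 -m jog '-1 0 0 0 -7.85; -1 0 0 0 -7.85; -1 0 0 0 -7.85; -1 0 0 0 0; -1 2 4 0 0; -1 2 4 0 0; -1 2 4 0 0; -1 2 4 0 0; -1 2 4 0 0; -1 2 4 0 0; -1 2 4 0 0; -1 2 4 0 0; -1 2 4 0 0; -1 2 4 0 0; -1 2 4 0 0; -1 0 4 0 0; -1 0 4 0 0; -1 0 0 0 0'
python3 - <<'E'
from h import *
r=read_camera("wrist"); print(r["position"],r["orientation"])
for t,z in [("comb",.04),("rack",.024)]:
    print(t,find(t,"wrist",z,r))
cv2.imwrite("pics/w1.png",r["frame"][:,:,::-1])
E
```

```text
time: 3.35
tcp_pos: [0.476, 0.0352, 0.2232]
ee_rot: [-179.8, -0.4, -1.6]
wrist_force: [0.3, 0.0, 0.0]
width: 0.0872
[0.55585191 0.03334354 0.38678433] [-16.66342624   0.14902344 -91.54766853]
comb [  0.65 472.5   40.86 127.16  11.82  -2.73]
rack [  0.72 469.87  40.6  159.41  55.07  -2.94]
```

View pics/w1.png

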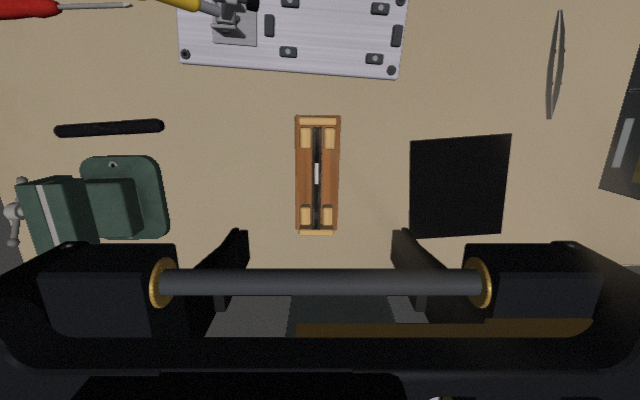

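The wrist view shows the rack centred at pixel (318,175). The comb's size comes out as 127 x 12 mm, as it should be, at (0.472, 0.041) and -2.8°.

```bash
python3 -m jog '-1 -0.4 -0.55 0 1.2; -1 0 0 3 0; -1 0 0 3 0; -1 0 0 3 0; -1 0 0 3 0; -1 0 0 2 0; -1 0 0 1 0; -1 0 0 0 0'
```

```text
time: 4.3
tcp_pos: [0.4783, 0.0577, 0.0711]
ee_rot: [-179.5, -1.0, -1.9]
wrist_force: [-1.3, 0.3, -0.1]
width: 0.0868
```

```bash
python3 -m jog '-1 0 0 0 0; -1 0 0 0 0;-1 0 0 0 0'; python3 - <<'E'
from h import *
s=sense(); print(s["tcp_pos"],s["ee_rot"],s["joint_velocities"].round(2))
r=read_camera("wrist"); print(find("comb","wrist",.04,r),find("rack","wrist",.03,r))
s=sense(); print(s["tcp_pos"],s["ee_rot"])
E
```

```text
time: 4.6
tcp_pos: [0.4804, 0.0598, 0.0736]
ee_rot: [-179.4, -1.3, -1.8]
wrist_force: [0.2, 0.1, 0.1]
width: 0.0868
[0.48036187 0.05975269 0.07362263] [-179.38498257   -1.25147194   -1.82790527] [ 0.23 -0.73  0.64  0.08 -0.2  -0.22]
None [  0.94 471.88  42.92 154.85  51.49  -2.32]
[0.48008343 0.05944641 0.0733221 ] [-179.39774574   -1.21749038   -1.85111826]
```

```bash
python3 -m jog '-1 -0.85 1.85 0 0.8; -1 0 0 0 0'; python3 -m jog '-1 0 0 1.5 0; -1 0 0 0 0'
```

```text
time: 4.95
tcp_pos: [0.4704, 0.0402, 0.0734]
ee_rot: [-179.4, -1.2, -2.7]
wrist_force: [-0.2, 0.5, 0.2]
width: 0.0869
time: 5.15
tcp_pos: [0.4705, 0.0391, 0.0589]
ee_rot: [-179.3, -1.3, -2.8]
wrist_force: [-0.8, 0.5, -0.2]
width: 0.0868
```

```bash
python3 -m jog '-1 0.1 -0.15 1.5 0; -1 0 0 1.5 0; -1 0 0 1.0 0; -1 0 0 0 0'
```

```text
time: 5.55
tcp_pos: [0.4745, 0.0407, 0.0201]
ee_rot: [-179.2, -1.6, -2.8]
wrist_force: [-0.7, -0.5, -0.4]
width: 0.0871
```

```bash
python3 -m jog '-1 -0.25 0 0.7 0; -1 0 0 0 0; 1 0 0 0 0; 1 0 0 0 0; 1 0 0 0 0; 1 0 0 0 0;1 0 0 0 0;1 0 0 0 0;1 0 0 0 0' 15
```

```text
time: 6.45
tcp_pos: [0.4738, 0.0416, 0.015]
ee_rot: [-179.1, -1.8, -2.8]
wrist_force: [-0.1, -0.3, -0.8]
width: 0.039
```

```bash
python3 -m jog '1 0 0 0 0; 1 0 0 0 0; 1 0 0 0 0; 1 0 0 0 0;1 0 0 0 0'
```

```text
time: 6.95
tcp_pos: [0.4737, 0.0414, 0.015]
ee_rot: [-179.1, -1.8, -2.8]
wrist_force: [-0.1, -0.1, -0.2]
width: 0.0119
```

```bash
python3 -m jog '1 0 0 -2 0; 1 0 0 -2 0; 1 0 0 -3 0; 1 0 0 -2 0; 1 0 0 0 0;  1 -0.5 4 0 0; 1 -0.5 4 0 0; 1 -0.5 4 0 0; 1 -0.5 4 0 0; 1 0 1.5 0 0; 1 0 0 0 0; 1 0 0 0 0'
python3 - <<'E'
from h import *
s=sense(); print(s["tcp_pos"],s["ee_rot"],s["width"])
r=read_camera("top"); print(find("mat","top",.003,r),find("comb","top",.11,r))
s=read_camera("scene"); cv2.imwrite("pics/s2.png",cv2.resize(s["frame"][120:360,200:500,::-1],(750,600)))
E
```

```text
time: 8.15
tcp_pos: [0.4375, -0.1383, 0.0981]
ee_rot: [-179.1, -1.2, -2.8]
wrist_force: [-0.4, 0.5, -0.9]
width: 0.0118
[ 0.43753876 -0.13825193  0.09806771] [-179.12475402   -1.23425142   -2.7715542 ] 0.011830744344041685
[   0.53  446.35 -150.04  141.31  130.45    3.72] [ 4.5000e-01  5.2913e+02  2.8012e+02  1.2332e+02  1.6730e+01 -8.8160e+01]
```

View pics/s2.png

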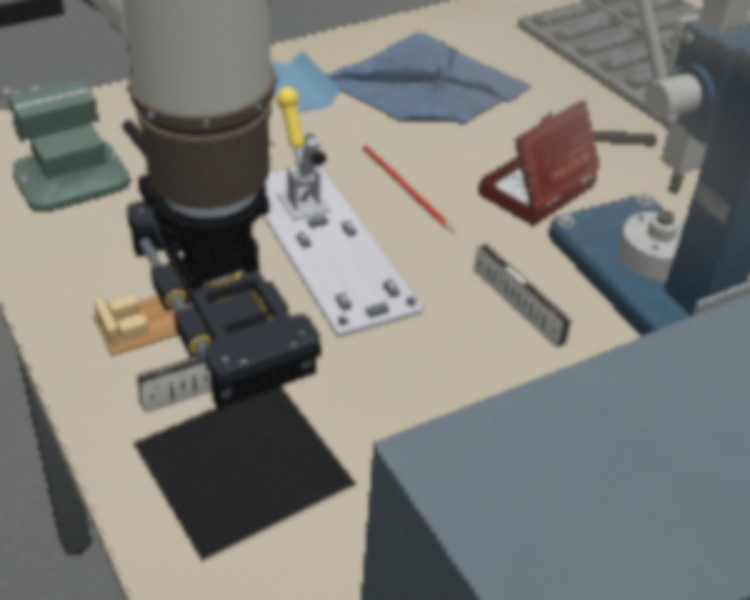

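The comb is held upright just above the mat and has not slipped. I'll lower it.

```bash
python3 -m jog '1 0.7 0 2 0; 1 0 0 2 0; 1 0 0 1.5 0; 1 0 0 1 0; 1 0 0 0 0; 1 0 0 0 0'
```

```text
time: 8.95
tcp_pos: [0.4508, -0.1325, 0.0335]
ee_rot: [-179.1, -1.7, -2.1]
wrist_force: [-0.7, -0.9, 0.1]
width: 0.0119
```

```bash
python3 -m jog '1 -0.3 0 1 0; 1 0 0 0.5 0; 1 0 0 0 0;1 0 0 0 0'; python3 -m jog '1 0 0 0.3 0; 1 0 0 0.1 0; 1 0 0 0 0'
```

```text
time: 9.35
tcp_pos: [0.4493, -0.1319, 0.0189]
ee_rot: [-179.1, -1.9, -2.1]
wrist_force: [-0.2, 0.1, -0.5]
width: 0.0122
time: 9.65
tcp_pos: [0.4499, -0.1319, 0.015]
ee_rot: [-179.1, -2.0, -2.1]
wrist_force: [-0.1, 0.2, -0.9]
width: 0.0124
```

```bash
python3 -m jog '1 0 0 0.2 0; 1 0 0 0 0'; python3 -m jog '1 0 0 0.2 0; 1 0 0 0 0'
```

```text
time: 9.85
tcp_pos: [0.4501, -0.132, 0.013]
ee_rot: [-179.1, -2.0, -2.1]
wrist_force: [-0.0, 0.3, -0.3]
width: 0.0119
time: 10.05
tcp_pos: [0.4509, -0.1319, 0.0119]
ee_rot: [-179.1, -2.1, -2.0]
wrist_force: [-0.4, 0.7, -1.1]
width: 0.0123
```

```bash
python3 -m jog '1 0 0 0.15 0; 1 0 0 0 0'; python3 -m jog '1 0 0 0.15 0; 1 0 0 0 0'
```

```text
time: 10.25
tcp_pos: [0.4513, -0.1319, 0.0119]
ee_rot: [-179.1, -2.1, -2.0]
wrist_force: [-0.3, -0.2, -1.3]
width: 0.0124
time: 10.45
tcp_pos: [0.4518, -0.1318, 0.0117]
ee_rot: [-179.2, -2.1, -1.9]
wrist_force: [0.4, -0.3, -0.2]
width: 0.0122
```

```bash
python3 -m jog '-1 0 0 0 0; -1 0 0 0 0; -1 0 0 0 0; -1 0 0 0 0; -1 0 0 0 0; -1 0 0 0 0; -1 0 0 0 0;-1 0 0 0 0;-1 0 0 0 0;-1 0 0 0 0;-1 0 0 0 0;-1 0 0 0 0'; python3 -m jog '-1 0 0 -1 0; -1 0 0 -0.6 0; -1 0 0 0 0'
python3 - <<'E'
from h import *
r=read_camera("wrist");print(find("comb","wrist",.037,r)); cv2.imwrite("pics/w2.png",r["frame"][:,:,::-1])
E
```

```text
time: 11.65
tcp_pos: [0.4515, -0.1319, 0.0106]
ee_rot: [-179.2, -2.1, -1.9]
wrist_force: [-0.6, 0.6, -0.0]
width: 0.0862
time: 11.95
tcp_pos: [0.4509, -0.1322, 0.028]
ee_rot: [-179.2, -2.1, -1.9]
wrist_force: [0.1, 0.5, 0.7]
width: 0.0869
[   0.62  458.02 -131.04  111.91   11.87   -1.8 ]
```

View pics/w2.png

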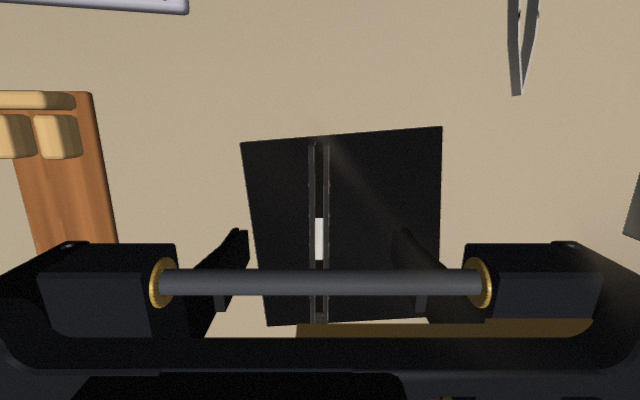

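The comb stands upright alone on the mat (pixels 318, 140–320) between the open fingers. I'll topple it towards -y with the left finger.

```bash
python3 -m jog '-1 0 1 0 0; -1 0 1 0 0; -1 0 1 0 0; -1 0 0 0 0; -1 0 0.4 0 0; -1 0 0.4 0 0; -1 0 0.4 0 0; -1 0 0.4 0 0; -1 0 0.4 0 0; -1 0 0.4 0 0; -1 0 0.3 0 0; -1 0 0 0 0; -1 0 0 0 0'
python3 - <<'E'
from h import *
r=read_camera("wrist");print(find("comb","wrist",.015,r)); cv2.imwrite("pics/w3.png",r["frame"][:,:,::-1])
E
```

```text
time: 13.35
tcp_pos: [0.4477, -0.1947, 0.0257]
ee_rot: [-179.2, -1.9, -2.0]
wrist_force: [0.5, 0.4, 0.7]
width: 0.0868
[   0.61  448.09 -154.57  128.33   34.86   -1.92]
```

View pics/w3.png

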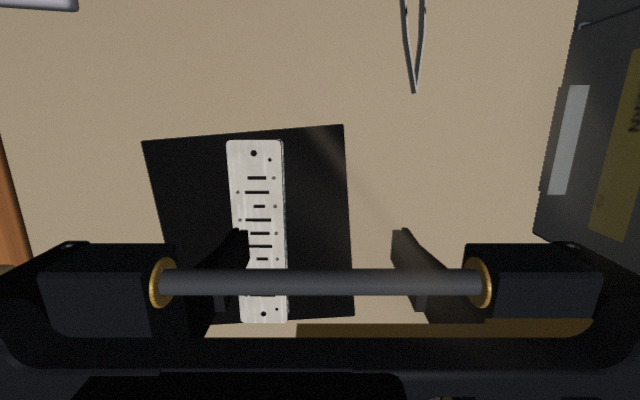

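The comb lies flat on the mat, measured 128 x 35 mm at (0.448, -0.155). The fingers are clear of it. Next I'll regrip it across the width.

```bash
python3 -m jog '-1 0 0 -2 0; -1 0 -2 0 0; -1 0 -2 0 0; -1 0 0 0 0; -1 0 0 0 0'
```

```text
time: 13.95
tcp_pos: [0.4486, -0.1535, 0.047]
ee_rot: [-179.1, -1.9, -2.0]
wrist_force: [-0.8, 0.3, 0.5]
width: 0.087
```

```bash
python3 -m jog '-1 -0.2 0.1 2 0; -1 0 0 1.5 0; -1 0 0 0 0; -1 0 0 0.4 0; -1 0 0 0 0'
```

```text
time: 14.45
tcp_pos: [0.449, -0.1558, 0.0076]
ee_rot: [-179.2, -2.0, -2.0]
wrist_force: [-0.3, 0.2, -0.7]
width: 0.0871
```

```bash
python3 -m jog '-1 -0.05 0 0.15 0; 1 0 0 0 0; 1 0 0 0 0; 1 0 0 0 0; 1 0 0 0 0; 1 0 0 0 0; 1 0 0 0 0; 1 0 0 0 0; 1 0 0 0 0; 1 0 0 0 0; 1 0 0 0 0; 1 0 0 0 0; 1 0 0 0 0' 20
```

```text
time: 15.75
tcp_pos: [0.4499, -0.1561, 0.0079]
ee_rot: [-179.2, -2.3, -2.0]
wrist_force: [0.3, -0.2, -0.6]
width: 0.0334
```

```bash
python3 -m jog '1 0 0 -1 0; 1 0 0 -2 0; 1 0 0 -3 0; 1 0 0 -4 0; 1 0 0 -4 0; 1 0 0 -3 0; 1 0.8 -3 0 0; 1 0.8 -3 0 0; 1 0.8 -3 0 0; 1 0.8 -3 0 0; 1 0.8 -3 0 0; 1 0.8 -3 0 0; 1 0 0 0 0;1 0 0 0 0; 1 0 0 0 0'
python3 - <<'E'
from h import *
s=sense(); print(s["tcp_pos"],s["ee_rot"],s["width"])
r=read_camera("wrist"); cv2.imwrite("pics/w4.png",r["frame"][:,:,::-1]); print(r["position"],r["orientation"])
print(find("fixture","wrist",.01,r),find("comb","wrist",s["tcp_pos"][2]+.008,r))
E
```

```text
time: 17.25
tcp_pos: [0.4956, 0.0249, 0.1993]
ee_rot: [-179.0, -2.6, -2.2]
wrist_force: [0.3, -0.1, -0.7]
width: 0.0331
[0.49556154 0.02489103 0.1993449 ] [-179.02438949   -2.63871079   -2.22140545] 0.03309471815467025
[0.56880185 0.02022968 0.36589458] [-14.38836333   0.91806783 -92.15254681]
[  0.87 647.56 101.42 331.88  91.77  84.29] [  0.6  501.96  25.47 111.79  33.34  -2.16]
```

View pics/w4.png

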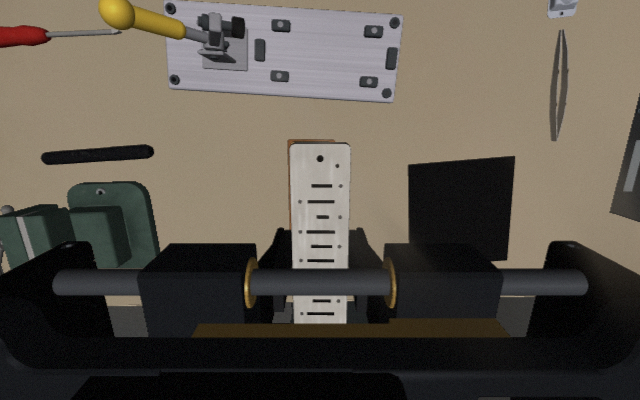

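The comb is held flat. In this view the side blocks are at about (281,25), (373,31), (280,76) and (369,82), and the end blocks at (260,48) and (391,58). The next script computes the nest pose from them.

```bash
python3 - <<'E'
from h import *
im=cv2.imread("pics/w4.png")
r={"position":np.array([0.56880185,0.02022968,0.36589458]),"orientation":[-14.38836333,0.91806783,-92.15254681],"mtx":read_camera("wrist")["mtx"]}
g=cv2.cvtColor(im,cv2.COLOR_BGR2GRAY)
B=[]
for (u,v) in [(281,25),(373,31),(280,76),(369,82),(260,48),(391,58)]:
    w=(g[v-14:v+15,u-14:u+15]<110).astype(np.uint8)
    w=cv2.morphologyEx(w,cv2.MORPH_CLOSE,np.ones((5,5)))
    n,l,st,ce=cv2.connectedComponentsWithStats(w)
    k=1+np.argmin([np.hypot(*(c-14)) +(a<20)*99 for c,a in zip(ce[1:],st[1:,4])])
    B.append([u-14+st[k,0]+(st[k,2]-1)/2, v-14+st[k,1]+(st[k,3]-1)/2]); print((u,v),st[k],ce[k])
P=ray(r,B,.014)[:,:2]; print((P*1000).round(1))
print("side mean",P[:4].mean(0),"end mean",P[4:].mean(0))
for a,b in [(1,0),(3,2),(5,4)]:
    d=P[b]-P[a]; print(np.hypot(*d), np.degrees(np.arctan2(d[1],d[0])))
h=cv2.inRange(im,(165,150,150),(255,255,255)); n,l,st,ce=cv2.connectedComponentsWithStats(h)
c=cv2.findNonZero(cv2.morphologyEx((l==l[40,330]).astype(np.uint8),cv2.MORPH_CLOSE,np.ones((15,15))))[:,0]
Q=(ray(r,c,.01)[:,:2]*1000).astype(np.float32); print(cv2.minAreaRect(Q))
E
```

```text
(281, 25) [  4   8  20  14 240] [13.41666667 14.32916667]
(373, 31) [  4   8  21  14 240] [14.         14.25833333]
(280, 76) [  4   8  19  12 203] [13.16256158 13.82758621]
(369, 82) [  4   8  19  12 200] [13.185 13.51 ]
(260, 48) [  8   5  12  24 251] [13.61354582 16.48605578]
(391, 58) [  8   3  13  23 246] [14.0203252  13.98780488]
[[670.1  64.6]
 [660.1 -35.2]
 [619.8  69.9]
 [609.5 -30. ]
 [646.4  89.6]
 [632.8 -55.2]]
side mean [0.63987661 0.01733888] end mean [0.63960789 0.01720528]
0.1003148272346 84.25420308455928
0.10038593630576723 84.11719081346611
0.14541646700868965 84.66435162047708
((430.1630859375, 47.388336181640625), (976.857177734375, 545.44189453125), 88.91001892089844)
```

```bash
python3 -m jog '1 0 0 0 8.5; 1 0 0 0 8.5; 1 0 0 0 8.5; 1 0 0 0 8.5; 1 0 0 0 8.5; 1 0 0 0 8.5; 1 0 0 0 8.5; 1 0 0 0 8.5; 1 0 0 0 8.5; 1 0 0 0 8.5; 1 0 0 0 8.5; 1 0 0 0 0; 1 0 0 0 0'
```

```text
time: 18.75
tcp_pos: [0.4933, 0.0162, 0.1987]
ee_rot: [-177.6, 1.1, -97.0]
wrist_force: [0.5, -0.0, -0.6]
width: 0.0333
```

```bash
python3 -m jog '1 -0.3 -3 0 -1.2; 1 -0.3 -3 0 0; 1 -0.3 -3 0 0; 1 -0.3 -3 0 0; 1 -0.2 -2 0 0; 1 0 0 0 0; 1 0 0 0 0'
python3 - <<'E'
from h import *
s=sense(); e=s["ee_rot"]; p=s["tcp_pos"]; print(p,e)
F=lambda a:Ro.from_euler('xyz',a,degrees=True).as_matrix()
n=F(e)@F([-179.2,-2.3,-2.0]).T@[0,0,1]; R=F(e)
print("tilt along/across deg",np.degrees(n@R[:,0]-0),np.degrees(n@R[:,1]), n)
xc=F(e)@F([-179.2,-2.3,-2.0]).T@np.array([np.cos(np.radians(-1.9)),np.sin(np.radians(-1.9)),0]); print("comb x",xc,np.degrees(np.arctan2(xc[1],xc[0])))
d=np.array([.6396,.0150,p[2]])-p; print("tool shift cm",R.T@d*100)
E
```

```text
time: 19.45
tcp_pos: [0.6373, 0.0138, 0.2036]
ee_rot: [-177.7, 1.0, -94.9]
wrist_force: [-1.2, -1.1, -1.9]
width: 0.0331
[0.63731726 0.01377539 0.20361361] [-177.69393202    0.96766305  -94.86141193]
tilt along/across deg 2.2993823364103063 -0.7993295432658305 [-0.03099724 -0.05456414  0.99802902]
comb x [-0.08181862 -0.99501933 -0.05694075] -94.70075149604438
tool shift cm [-0.14134567 -0.21680272  0.01112003]
```

```bash
python3 -m jog '1 1.5 -0.2 0 1.1; 1 0 0 0 0; 1 0 0 3 0; 1 0 0 3 0; 1 0 0 3 0; 1 0 0 3 0; 1 0 0 2 0; 1 0 0 0 0; 1 0 0 0 0'
cat > d.py <<'E'
from h import *
import sys
T=[float(a) for a in sys.argv[1:3]]
s=sense(); e=s["ee_rot"]; p=s["tcp_pos"]
F=lambda a:Ro.from_euler('xyz',a,degrees=True).as_matrix()
R=F(e);G=F([-179.2,-2.3,-2.0]).T
xc=R@G@np.array([np.cos(np.radians(-1.9)),np.sin(np.radians(-1.9)),0]); print(p,e,"comb x",xc.round(3),np.degrees(np.arctan2(xc[1],xc[0])).round(2),"n",(R@G@[0,0,1]).round(3))
print("tool shift cm",(R.T@(np.array([*T,p[2]])-p)*100).round(2),s["wrist_force"].round(1),s["width"])
E
python3 d.py .6396 .0150
```

```text
time: 20.35
tcp_pos: [0.6404, -0.0033, 0.0653]
ee_rot: [-177.3, 1.1, -95.9]
wrist_force: [0.4, 0.5, 0.1]
width: 0.0331
[ 0.64035419 -0.00327494  0.06526332] [-177.34226857    1.10725509  -95.89222849] comb x [-0.099 -0.993 -0.059] -95.72 n [-0.038 -0.056  0.998]
tool shift cm [-1.81  0.26  0.02] [0.4 0.5 0.1] 0.03307020047996485
```

```bash
python3 -m jog '1 0 0 2.5 0; 1 0 0 0 0; 1 -0.9 0.2 0 0; 1 -0.9 0 0 0; 1 0 0 0 0; 1 0 0 0 0'; python3 d.py .6396 .0150
python3 - <<'E'
from h import *
r=read_camera("wrist"); print(r["position"],r["orientation"],find("comb","wrist",.048,r)); cv2.imwrite("pics/w5.png",r["frame"][:,:,::-1])
E
```

```text
time: 20.95
tcp_pos: [0.6463, 0.0178, 0.0511]
ee_rot: [-176.4, 1.3, -95.7]
wrist_force: [0.1, -0.1, -0.7]
width: 0.033
[0.64633469 0.01780178 0.0510985 ] [-176.42997678    1.34046033  -95.72959747] comb x [-0.096 -0.993 -0.063] -95.52 n [-0.054 -0.058  0.997]
tool shift cm [ 0.35  0.64 -0.05] [ 0.1 -0.1 -0.7] 0.0329720571618091
[ 0.62809446 -0.06432107  0.21185711] [-18.31648374   3.57365073 174.21178035] [  0.94 647.63  18.36 123.77  36.9   84.52]
```

View pics/w5.png

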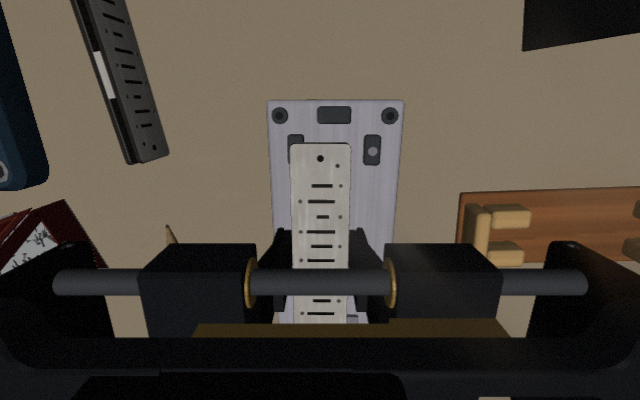

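The comb hovers above the nest, shifted left of the block midline: blocks at (296,149), (372,150) and (334,115). I'll check the nest position against these blocks.

```bash
python3 - <<'E'
from h import *
r=read_camera("wrist")
P=ray(r,[[296,149],[372,150],[334,115]],.016)[:,:2]; print((P*1000).round(1))
u=np.array([np.cos(np.radians(84.3)),np.sin(np.radians(84.3))]); v=np.array([-u[1],u[0]])
N=np.array([.6398,.0173]); 
for q in P: print("fixture frame",((q-N)@u*1000).round(1),((q-N)@v*1000).round(1))
E=ray(r,[[320,143]],.0511+.007-.0035)[:,:2][0]; print("comb end",((E-N)@u*1000).round(1),((E-N)@v*1000).round(1))
c=sense()["tcp_pos"][:2]; print("tcp",((c-N)@u*1000).round(1),((c-N)@v*1000).round(1))
E
```

```text
[[659.4 -35.5]
 [609.  -30.2]
 [632.1 -55. ]]
fixture frame -50.6 -24.8
fixture frame -50.3 26.0
fixture frame -72.7 0.5
comb end -60.2 -6.2
tcp 0.6 -6.2
```

```bash
python3 -m jog '1 0.3 0.65 0 0; 1 0 0 1 0; 1 0 0 0.7 0; 1 0 0 0 0'; python3 d.py .6395 .0145
```

```text
time: 21.5
tcp_pos: [0.639, 0.0142, 0.0311]
ee_rot: [-176.6, 1.3, -95.9]
wrist_force: [-0.7, -0.0, -0.7]
width: 0.0331
[0.63898813 0.01419343 0.03106657] [-176.57177525    1.30568734  -95.85056933] comb x [-0.098 -0.993 -0.063] -95.64 n [-0.052 -0.058  0.997]
tool shift cm [-0.04 -0.05  0.  ] [-0.7 -0.  -0.7] 0.03305399089737
```

```bash
python3 -m jog '1 -0.05 -0.05 0.5 0; 1 0 0 0.3 0; 1 0 0 0 0'; python3 d.py .6395 .0145;  python3 -m jog '1 0 0 0.3 0; 1 0 0 0 0'; python3 d.py .6395 .0145
```

```text
time: 21.8
tcp_pos: [0.64, 0.0146, 0.0214]
ee_rot: [-176.6, 1.3, -95.9]
wrist_force: [-0.7, 0.3, -0.6]
width: 0.0331
[0.63997636 0.01456585 0.02142387] [-176.64640753    1.26748728  -95.85853312] comb x [-0.098 -0.993 -0.062] -95.66 n [-0.051 -0.057  0.997]
tool shift cm [ 0.01  0.05 -0.  ] [-0.7  0.3 -0.6] 0.033128923788697646
time: 22.0
tcp_pos: [0.6407, 0.0148, 0.0186]
ee_rot: [-176.6, 1.3, -95.8]
wrist_force: [-0.3, -0.5, 1.4]
width: 0.033
[0.64071414 0.01475978 0.01858919] [-176.60048151    1.26628138  -95.83187237] comb x [-0.098 -0.993 -0.062] -95.63 n [-0.051 -0.057  0.997]
tool shift cm [ 0.04  0.12 -0.01] [-0.3 -0.5  1.4] 0.0330116836112763
```

```bash
python3 -m jog '1 0.05 0.12 0.15 0; 1 0 0 0.1 0; 1 0 0.03 0.1 0; 1 0 0 0.1 0; 1 0 0 0 0' 6; python3 d.py .6395 .0145
```

```text
time: 22.5
tcp_pos: [0.6403, 0.0147, 0.0154]
ee_rot: [-176.4, 1.3, -95.8]
wrist_force: [-0.1, -0.0, -0.4]
width: 0.0334
[0.64025205 0.01467074 0.01543047] [-176.4485142     1.29945535  -95.794578  ] comb x [-0.097 -0.993 -0.063] -95.58 n [-0.054 -0.058  0.997]
tool shift cm [ 0.02  0.07 -0.01] [-0.1 -0.  -0.4] 0.03336213412295498
```

```bash
python3 -m jog '1 0 0 0.1 0; 0 0 0 0 0; 0 0 0 0 0; 0 0 0 0 0; -0.3 0 0 0 0; -0.3 0 0 0 0; -0.3 0 0 0 0; -0.3 0 0 0 0'; python3 d.py .6395 .0145
python3 - <<'E'
from h import *
r=read_camera("wrist"); print(find("comb","wrist",.022,r)); cv2.imwrite("pics/w6.png",r["frame"][:,:,::-1])
E
```

```text
time: 23.3
tcp_pos: [0.6398, 0.0146, 0.0132]
ee_rot: [-176.5, 1.3, -95.8]
wrist_force: [-0.2, -0.4, -0.4]
width: 0.0562
[0.63984624 0.01457514 0.01324718] [-176.51853957    1.29655951  -95.82777389] comb x [-0.098 -0.993 -0.063] -95.62 n [-0.053 -0.058  0.997]
tool shift cm [ 0.01  0.03 -0.  ] [-0.2 -0.4 -0.4] 0.05622279223434364
[  0.9  640.05   9.86 115.1   33.46  84.12]
```

View pics/w6.png

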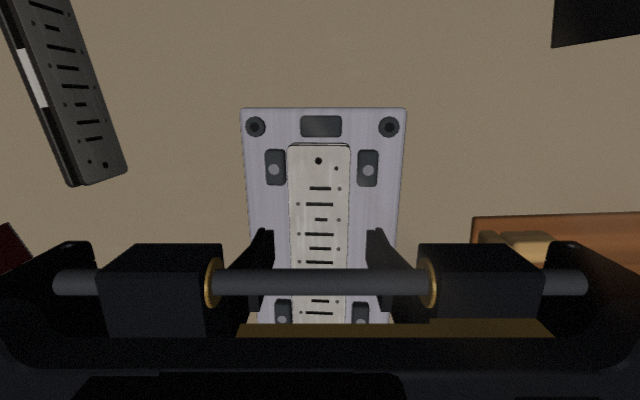

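The comb sits between all four side blocks, with its end at v≈145 clear of the end block. I'll retreat straight up, shut the fingers and go behind the lever.

```bash
python3 -m jog '-0.3 0 0 -1 0; -0.3 0 0 -3 0; -0.3 0 0 -4 0; -0.3 0 0 -4 0; -0.3 0 0 -4 0; -0.3 0 0 -3 0; 1 0 0 0 0; 1 0 0 0 0; 1 -3 0 0 0; 1 -3 0 0 0; 1 -3 0 0 0; 1 -3 0 0 0; 1 -3 0 0 0; 1 -3 0 0 0; 1 -2 0 0 0; 1 0 0 0 0; 1 0 0 0 0' 20; python3 d.py .6600 .2163
python3 - <<'E'
from h import *
r=read_camera("top"); print("comb",find("comb","top",.022,r)); print("knob",find("lever_knob","top",.115,r)); r2=read_camera("scene"); cv2.imwrite("pics/s3.png",cv2.resize(r2["frame"][100:300,220:470,::-1],(750,600)))
E
```

```text
time: 25.1
tcp_pos: [0.6436, 0.2142, 0.2107]
ee_rot: [-177.2, 0.8, -96.1]
wrist_force: [0.1, -0.5, -0.3]
width: 0.0005
[0.64362882 0.21416705 0.21065555] [-177.22998238    0.79679073  -96.05116054] comb x [-0.102 -0.993 -0.054] -95.87 n [-0.04  -0.05   0.998]
tool shift cm [-0.38 -1.6   0.08] [ 0.1 -0.5 -0.3] 0.0005391160120883098
comb [  0.68 640.47  18.58 128.3   35.3   84.11]
knob [  0.76 644.45 138.9   98.68  26.39  77.74]
```

View pics/s3.png

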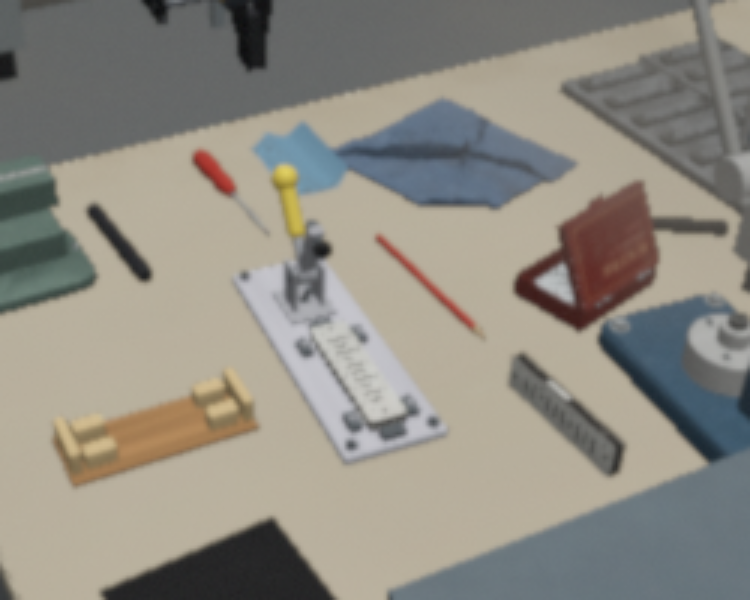

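The comb lies flat in the nest. The top camera puts it at (0.6405, 0.0186), within 1.5 mm of the nest point, and the lever is still open.

```bash
python3 -m jog '1 -0.6 -1.1 0 0; 1 0 0 0 0; 1 0 0 3 0; 1 0 0 3 0; 1 0 0 3 0; 1 0 0 2.3 0; 1 0 0 0 0; 1 0 0 0 0'; python3 d.py .6600 .2163
```

```text
time: 26.1
tcp_pos: [0.6625, 0.2127, 0.1014]
ee_rot: [-176.8, 1.1, -96.6]
wrist_force: [-0.8, 0.0, 1.2]
width: 0.0003
[0.662462   0.21267988 0.10143705] [-176.83971019    1.05246824  -96.59491936] comb x [-0.111 -0.992 -0.058] -96.4 n [-0.048 -0.053  0.997]
tool shift cm [-0.33  0.29 -0.01] [-0.8  0.   1.2] 0.00026206148511772644
```

```bash
python3 -m jog '1 0 0.3 0.8 -0.9; 1 0 0 0 0; 1 1 0 0 0; 1 1 0 0 0; 1 1 0 0 0; 1 1 0 0 0; 1 0 0 0 0'; python3 d.py .6517 .1367
```

```text
time: 26.8
tcp_pos: [0.6609, 0.1812, 0.1051]
ee_rot: [-175.6, 2.3, -95.4]
wrist_force: [-0.2, 2.8, -1.7]
width: 0.0003
[0.6608804  0.18122356 0.10505359] [-175.56952841    2.33966079  -95.4154913 ] comb x [-0.09  -0.993 -0.081] -95.17 n [-0.071 -0.074  0.995]
tool shift cm [ 4.52  0.48 -0.22] [-0.2  2.8 -1.7] 0.000338052254260113
```

```bash
python3 -m jog '1 0 0.4 0.8 0; 1 1 0 0.2 0; 1 1 0 0.2 0; 1 1 0 0.2 0'; python3 d.py .6517 .1367
```

```text
time: 27.2
tcp_pos: [0.6597, 0.1583, 0.0956]
ee_rot: [-174.7, 3.0, -95.1]
wrist_force: [0.0, 1.6, 1.4]
width: 0.0005
[0.65966684 0.15833406 0.0955607 ] [-174.65288781    3.02148134  -95.08420981] comb x [-0.083 -0.992 -0.092] -94.8 n [-0.087 -0.085  0.993]
tool shift cm [ 2.22  0.59 -0.17] [0.  1.6 1.4] 0.000548562571135895
```

```bash
python3 -m jog '1 0.5 0.5 0.1 0; 1 1 0.2 0.2 0; 1 1 0 0.2 0'; python3 d.py .6510 .1287
python3 - <<'E'
from h import *
r2=read_camera("scene"); cv2.imwrite("pics/s4.png",cv2.resize(r2["frame"][100:300,220:470,::-1],(750,600)))
E
```

```text
time: 27.5
tcp_pos: [0.6494, 0.1306, 0.087]
ee_rot: [-174.8, 2.9, -95.1]
wrist_force: [0.4, -0.6, 0.1]
width: 0.0004
[0.64936945 0.13063746 0.08701093] [-174.78559713    2.85828868  -95.12588183] comb x [-0.084 -0.992 -0.09 ] -94.85 n [-0.085 -0.083  0.993]
tool shift cm [ 0.18 -0.18  0.01] [ 0.4 -0.6  0.1] 0.0003922360461372705
```

View pics/s4.png

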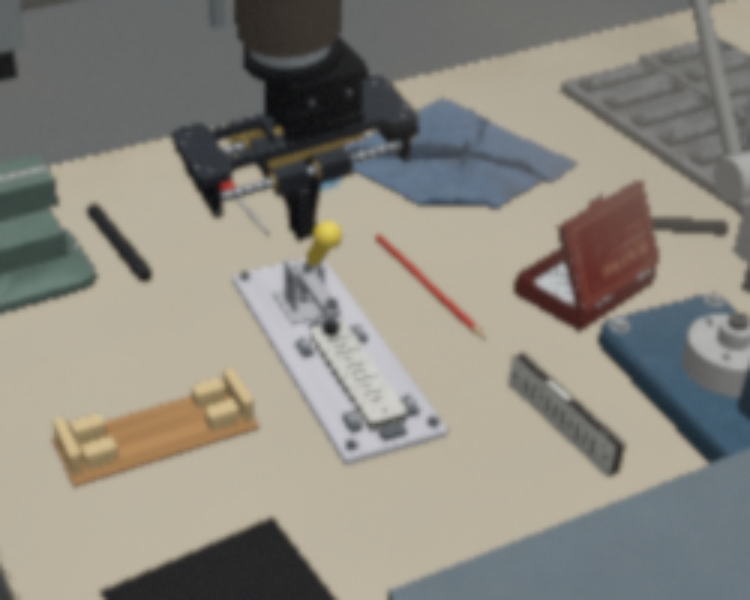

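The lever has snapped over: knob at (325,235), pad on the comb's end at (330,328). I'll back away and check.

```bash
python3 -m jog '1 -2 0 0 0; 1 -3 0 0 0; 1 -2 0 -2 0; 1 0 0 -4 0; 1 0 0 -4 0; 1 0 0 -3 0; 1 -3 0 0 0; 1 0 0 0 0; 1 0 0 0 0'
python3 - <<'E'
from h import *
r=read_camera("top"); print("comb",find("comb","top",.022,r)); print("knob",find("lever_knob","top",.115,r))
print("fix",find("fixture","top",.01,r))
for t,z in [("spare_comb",.034),("marker",.005),("cover",.01),("pencil",.004)]: print(t,find(t,"top",z,r))
m=cv2.inRange(cv2.cvtColor(r["frame"],cv2.COLOR_RGB2HSV),(20,150,120),(35,255,255)); n,l,st,ce=cv2.connectedComponentsWithStats(m[150:240,230:350]); print(st[1:],ce[1:])
N=np.array([.6398,.0173]);u=np.array([np.cos(np.radians(84.3)),np.sin(np.radians(84.3))])
for a in [-48,48]: print("knob expected px, lean",a,proj(r,[*(N+u*(112+a)/1000),.115]))
cv2.imwrite("pics/t2.png",cv2.resize(r["frame"][150:250,220:380,::-1],(800,500),interpolation=cv2.INTER_CUBIC))
print(sense()["wrist_force"],sense()["tcp_pos"])
E
```

```text
time: 28.45
tcp_pos: [0.6464, 0.2296, 0.2227]
ee_rot: [-175.1, 2.6, -95.3]
wrist_force: [-0.1, 0.2, 0.5]
width: 0.0004
comb [  0.7  640.4   16.48 120.06  34.28  83.96]
knob [  0.73 641.6   95.9   69.24  28.13  89.22]
fix [6.1000e-01 6.4407e+02 6.7170e+01 2.5820e+02 9.3150e+01 8.3660e+01]
spare_comb [ 6.3000e-01  7.6149e+02 -9.9880e+01  1.2549e+02  1.8950e+01 -8.8960e+01]
marker [  0.63 541.38 300.8  130.42  15.54 -89.13]
cover [   0.88  718.05 -236.32   99.25   33.22    0.83]
pencil [4.3000e-01 7.7074e+02 1.1389e+02 1.5829e+02 1.2530e+01 8.9200e+01]
[[47 36 15  8 75]] [[55.08 39.8 ]]
knob expected px, lean -48 [[287.90808791 189.30187064]]
knob expected px, lean 48 [[253.43596056 186.3856048 ]]
[ 0.99394139 -0.2285     -0.36764585] [0.64623636 0.22821037 0.221834  ]
```

View pics/t2.png

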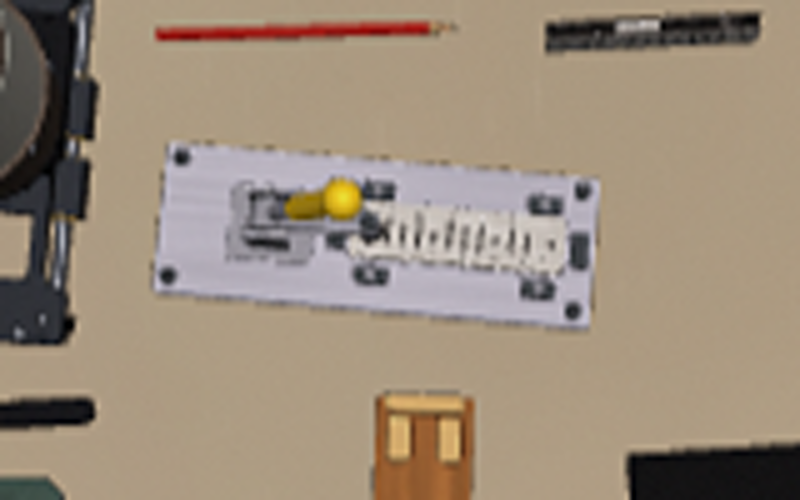

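The knob is at crop (342,199), which is pixel (288,190); the closed position predicts (288,189). The pad at (370,225) is on the comb's end, the comb is in the nest, the bystanders are in place and the arm is clear.

```bash
python3 -m jog '1 0 0 0 0; 1 0 0 0 0; 1 0 0 0 0'; python3 -c "
from rig import *
print(hand_in())"
```

```text
time: 29.15
tcp_pos: [0.6463, 0.2275, 0.2215]
ee_rot: [-175.2, 2.5, -95.5]
wrist_force: [-0.0, -0.1, 0.2]
width: 0.0003
the job is handed in; nothing more can be done
None
```

The comb is clamped in the nest and the job is handed in at about 29 s of robot time; `hand_in()` reports no verdict.

I lifted the comb from the rack, stood it on the mat and let go. A finger then tipped it onto its broad face. I picked it up again across its width, laid it in the nest, let go, and pushed the lever over centre with shut fingers.

**Last checks:**
- **Comb position:** the top camera puts its centre at (0.640, 0.016–0.019), within about 2 mm of the nest point I measured at (0.640, 0.017). Its angle agrees within about 0.5°.
- **Lever:** the knob was seen at pixel (288, 190), where (288, 189) was predicted for closed, and the pad sits on the comb's end.
- **Bystanders:** the marker, cover, pencil and spare comb were found again within about 4 mm of where they started.
- **Arm:** it stands clear, with wrist force near zero.

**Not confirmed:**
- **Pad force and lever angle:** I judged both from pictures only.
- **Tweezers:** the detector gave only a weak, wrong match for them at the start (it pointed at the fixture), so I did not check them by measurement. The arm never went low near them.
- **Tool tilt:** the tool drifted up to about 5° off vertical over the run, so the comb went into the nest about 3° tilted. It settled when released and looked flat in the pictures.

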